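Load the end rail into the frame jig

ROBOT

A 6-joint arm with a two-finger parallel gripper is mounted at the origin on the work surface. World frame = base frame: x ahead of the robot, y to its left, z up, the work surface at z = 0. Lengths are in mm, angles in rad, forces in N, time in s.
With the tool pointing down it reaches from about 375 to 825 mm from the base axis. Payload 5.5 kg.
Tool frame: the origin (TCP) lies at the very end of the fingers, on their centre line; the grasp point (between the pads) lies 19 mm behind it (ctrl.hold_point_z is the distance from the TCP to the grasp point, in mm); x points along the fingers, y is the direction in which the jaws open and shut, and the axes are right-handed (so a half turn about x gives the same grasp; the last joint's range is limited). The gripper opens to 85 mm and grips with 20 to 120 N. Pads are 22 mm wide; open, the fingers measure 114 mm over their backs; the gripper's body (76 mm by 85 mm) begins 54 mm behind the grasp point. The pads swing forward as they close: fully open they stand 13 mm farther back than shut.
Start: joints at [-1.134, 0.314, -0.047, 1.21, 0, 1.571], TCP at [253.821, -543.663, 231.299] pointing down, gripper open.
Joint ranges: [-2.67, 2.67], [-0.69, 1.73], [-1.03, 1.25], [-2.08, 2.16], [-1.42, 1.45], [-3.14, 3.14]. Speed limits (rad/s): [2.39, 2.39, 3.01, 3.14, 3.14, 3.14].

INTERFACE

Orientations are given as a unit quaternion [w, x, y, z].
In Python, from rig import sensors, optics, ctrl gives the robot as it stands.
- The arm moves only by the tool send_rows, never from a script. Its argument "commands" is a list of rows, each a list of 2 entries, a list of its own where there are three numbers: the shift along the tool's x, y, z normalised to -1 to 1, where 1 is 0.1 m, then the turn, a rotation vector about the tool's x, y, z normalised to -1 to 1, where 1 is pi rad. In form: [[[dx, dy, dz], [wx, wy, wz]], ...]. A call has 1 to 20 rows; each row shifts and turns the commanded pose from where the row before left it, along the tool's axes as they then stand; what a row does not reach is not made up. A row lasts 1/8 s, in which the tool goes at most 62.5 mm and 10.7 degrees, less where a joint would pass 70% of its speed; a pose out of reach is approached as far as the arm can. A call with a number of a shift or a turn outside -1 to 1 is refused whole. A call with a gripper value outside its range is refused whole. "grip" is the opening, from -1 (shut) to 1 (fully open), set as the call begins (left out, the last holds). The fingers move at their own pace and stop on an object; the grip force is fixed at half the most. Time passes only in rows, so rows that do not move let the fingers close. It gives the time, the measured TCP pose, the force and the opening at its end, in the units of the state.
- sensors.read_state(): the state, without advancing time (a new reading comes with each control period).
- optics.grab_frame(name): name is "scene" or "top" or "wrist"; returns a dict with "frame" (384x512x3 uint8, blue, green, red), "intrinsics" (3x3 intrinsics, pixels), "T" (4x4, takes a point from camera to world coordinates). Camera axes: x right, y down, z forward; pixel columns grow to the right and rows downward; lengths in mm; the calibration is good to about 2 mm. A picture is of the moment at which its call begins. There is no depth.
- ctrl.hand_in(): hands the job in, once; it reports no verdict.
The state is a dict: "time_s": time; "joint_pos": joint angles; "joint_velocities": joint speeds; "tau": joint torques, N m; "tool_pos": TCP position; "tool_rot": TCP orientation; "wrist_force": force on the tool from outside, world axes, zero at the start; "ft_torque": the same for the moment, N m; "width": finger opening in mm.
Only numpy, scipy, OpenCV 4.12 (cv2) and the standard library are available. Lean on these libraries where they do the work, as an engineer would, in place of code of your own. Each camera call takes 0.05 s, during which the arm holds its last target.

TASK

Push the loose length of square tube into the welding jig as the near rail of the frame: angle its left end in behind the clamp post first, then swing its right end in, until it lies flat against the back fence along its whole length, between the two side rails. Only push it with the fingertips: it stays flat on the table, never lifted or tipped. Leave the hammer, wire brush, magnetic square and offcut where they lie.

Things in the scene. Friction and masses are not known exactly. Their poses are not given: they have to be found in the camera images.
- jig: Fixed frame jig on the table, turned up to 7 degrees. Origin on the table under the middle of the back fence's near face; x points away from the robot into the frame, y left along the fence, z up. Back fence: upright brown angle iron, y -140 to +140 mm, 30 mm high, near face at x = 0. A fixed far cross rail closes the frame at x 150 to 175.
- bay (a point): Middle of the bay where the rail's centre belongs, 12.5 mm before the fence and above the table (jig x -12.5, y 0). The bay is the space before the fence between the side rails: 310 mm long in y, x -25 to 0, open towards the robot and above, its floor the table. A seated rail has its near face level with the side rails' near ends and 5 mm of play at each end.
- side_left (a point): Centre of the near end of the left side rail: fixed 25 mm square tube, jig x -25 to +175 mm, its inner face at jig y = +155, outer at +180, 25 mm high; brown angle cleats hold it outside, out to y 205, from x = 12 on.
- side_right (a point): The same for the right side rail: inner face at jig y = -155 mm, outer at -180, near end at jig x -25.
- post: Fixed clamp post before the left part of the bay: upright brown 30 x 30 mm bar, 55 mm high. Origin under its centre, axes as the jig's; it stands at jig x -67, y +85 to +105 mm. A fixed 10 mm bolt passes through it along x, 13.5 mm above the table: its tip 22 mm beyond the centre (45 mm from the fence; the bar itself 52 mm), its 18 mm head 57 mm before the centre.
- rail: Loose end rail: bare steel square tube 300 mm long, 25 x 25 mm section, about 0.4 kg, lying flat before the jig, to the right of the clamp post. Origin: centre of its underside; y along it to its left end, x across it away from the robot, z up. Its ends act as closed flat faces. Its yaw is within 15 degrees of the jig's.
- rail_left (a point): Centre of the rail's left end face (the +y end), 12.5 mm above the table.
- rail_right (a point): Centre of the rail's right end face (the -y end), 12.5 mm above the table.
- hammer: Bystander: chipping hammer lying on the table to the left, about 200 mm long, head 140 mm wide at its -x end, 22 mm high. Origin: on the table under the middle of its length.
- brush: Bystander: wooden-handled wire brush lying bristles down near the robot on the right, 255 mm long, 35 mm high. Origin: on the table under the middle of its length.
- magnet: Bystander: triangular magnetic welding square, legs 75 mm, 14 mm thick, lying inside the frame beyond the fence. Origin: on the table under its middle.
- offcut: Bystander: 70 mm offcut of the same 25 mm square tube lying to the right of the frame. Origin: on the table under its middle.

How it is judged:
By the outcome, as a careful person would: the job done as asked, in the order asked, and still so for the second after the job is handed in, with the robot touching nothing.
It also fails if it takes over 67 s, if anything falls off the work surface, if the arm or the gripper's body presses on something with over 40 N, if the wrist force passes 120 N, or if a joint passes its speed limit or range.

## Working session

There is one attempt and no reset: what is moved stays moved. The work goes in short steps, Python scripts to look and compute and a tool call to move; the robot and the scene stay as the last step left them, time stands still between calls to the robot, and variables do not carry over. Pictures are saved under pics/ and viewed, and the job is handed in when it is done.

Besides the shell and the picture viewer there is one more tool, called after ">>>" by a JSON object that holds its "fn" and its "kwargs", one argument or row to a line. send_rows: Moves the arm, as the interface text tells. Its arguments: {"type":"object","properties":{"commands":{"type":"array"},"grip":{"type":"number"}},"required":["commands"]}

```bash
ls; mkdir -p pics; python3 - <<'E'
from rig import sensors, optics, ctrl
import cv2
s=sensors.read_state()
print(s)
for n in ("scene","top"):
    f=optics.grab_frame(n); cv2.imwrite(f"pics/{n}0.png",f["frame"]); print(n,f["intrinsics"],f["T"])
E
```

```text
pics
{'time_s': 0.0, 'joint_pos': array([-1.13397227e+00,  3.14180423e-01, -4.80760139e-02,  1.21019949e+00,
        3.57398624e-06,  1.57083369e+00]), 'joint_velocities': array([-5.41333642e-04,  4.66956922e-04, -6.40162649e-04,  7.80468005e-04,
        8.07723879e-05,  1.04389954e-03]), 'tau': array([ 6.17862279e-04, -5.39592326e+01,  3.39747369e+01,  1.90992490e-02,
       -5.53360792e-05, -1.42455741e-05]), 'tool_pos': array([ 253.59604603, -543.13820799,  230.46324294]), 'tool_rot': array([-0.15262961, -0.69018459, -0.15377579,  0.69043642]), 'wrist_force': array([-0.74357517, -0.49828996,  0.07715558]), 'ft_torque': array([-0.01716537,  0.00463845, -0.02537555]), 'width': 85.40662208432569}
scene [[494.55113676   0.         262.66842233]
 [  0.         494.55113676 196.15098693]
 [  0.           0.           1.        ]] [[ 9.39166366e-02  7.32557493e-01 -6.74195212e-01  1.46201741e+03]
 [ 9.95547375e-01 -7.45901965e-02  5.76344254e-02 -4.22588174e+01]
 [-8.06782314e-03 -6.76606105e-01 -7.36300950e-01  1.05281540e+03]
 [ 0.00000000e+00  0.00000000e+00  0.00000000e+00  1.00000000e+00]]
top [[478.39871365   0.         262.49565895]
 [  0.         478.39871365 195.94009768]
 [  0.           0.           1.        ]] [[ 1.57486320e-02 -9.98319057e-01  5.57767146e-02  4.78473889e+02]
 [-9.99524767e-01 -1.71970042e-02 -2.55832431e-02  4.54456076e+01]
 [ 2.64994316e-02 -5.53473066e-02 -9.98115452e-01  1.23931083e+03]
 [ 0.00000000e+00  0.00000000e+00  0.00000000e+00  1.00000000e+00]]
```

View pics/top0.png

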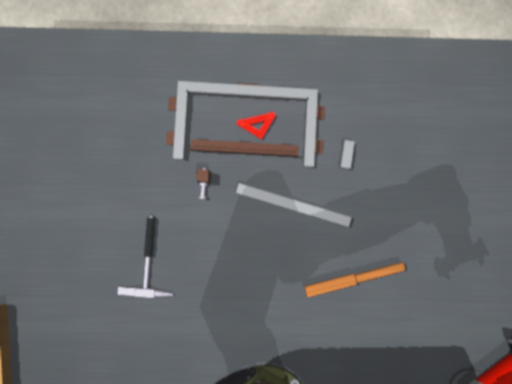

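View pics/scene0.png

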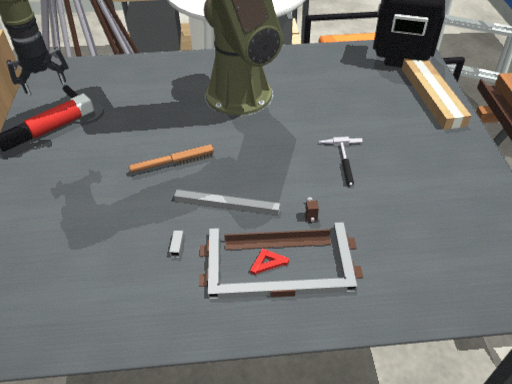

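The top view shows the frame at px (175–320, 82–165), the post at (203,175), the rail running from (240,188) to (350,222), the brush at (355,280), the hammer at (148,260) and the offcut at (348,154). I'll zoom in for exact corners.

```bash
python3 - <<'E'
import cv2
a=cv2.imread("pics/top0.png")
c=a[70:235,160:360]; cv2.imwrite("pics/top0z.png",cv2.resize(c,None,fx=4,fy=3.6*4/3.6,interpolation=cv2.INTER_CUBIC)[:600])
a=cv2.imread("pics/scene0.png")
c=a[180:305,165:365]; cv2.imwrite("pics/scene0z.png",cv2.resize(c,None,fx=4,fy=4,interpolation=cv2.INTER_CUBIC))
E
```

```text
(no output)
```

View pics/top0z.png

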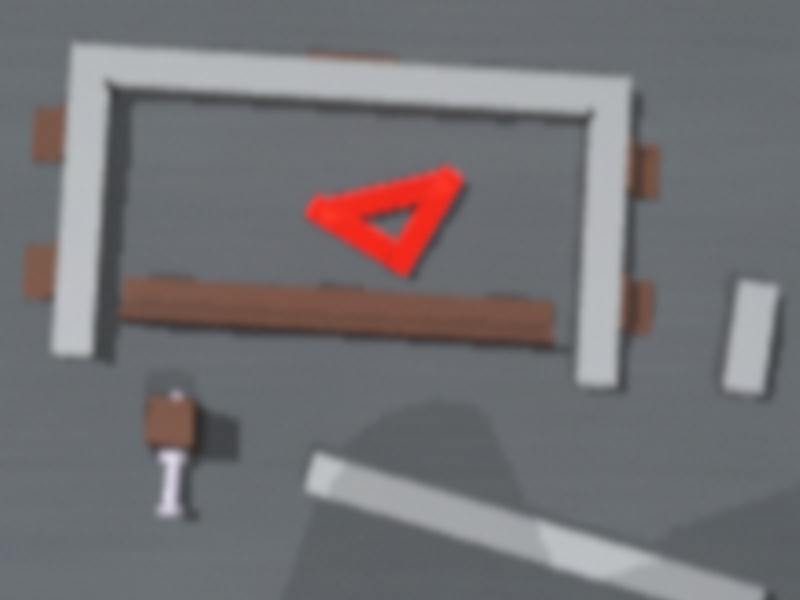

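View pics/scene0z.png

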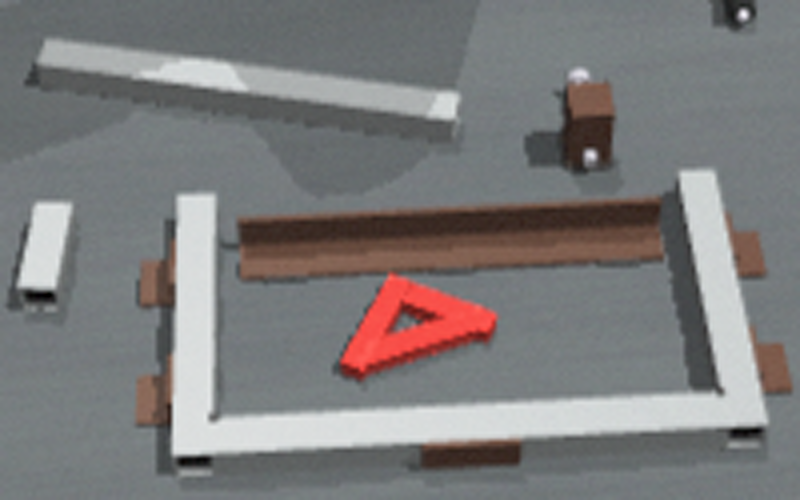

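```bash
cat > h.py <<'E'
import numpy as np, cv2
from rig import sensors, optics, ctrl
def px2w(f,uv,z):
    K,T=np.array(f["intrinsics"]),np.array(f["T"])
    d=T[:3,:3]@np.linalg.inv(K)@np.array([uv[0],uv[1],1.])
    o=T[:3,3]; return o+d*(z-o[2])/d[2]
def w2px(f,P):
    K,T=np.array(f["intrinsics"]),np.array(f["T"])
    P=np.atleast_2d(P); c=(P-T[:3,3])@T[:3,:3]; q=c@K.T; return q[:,:2]/q[:,2:]
def unz(uv,ox,oy,s=4): return ((uv[0]+.5)/s-.5+ox,(uv[1]+.5)/s-.5+oy)
def zoom(fr,name,x0,y0,w,h,s=4):
    cv2.imwrite(name,cv2.resize(fr[y0:y0+h,x0:x0+w],None,fx=s,fy=s,interpolation=cv2.INTER_CUBIC))
E
python3 - <<'E'
from h import *
f=optics.grab_frame("top")
np.set_printoptions(precision=1,suppress=True)
zoom(f["frame"],"pics/r0.png",225,170,150,75,5)
J=[((74,44),25,(175,180)),((631,77),25,(175,-180)),((52,355),25,(-25,180)),((94,356),25,(-25,155)),((577,385),25,(-25,-155)),((619,387),25,(-25,-180)),((120,320),30,(0,140)),((553,344),30,(0,-140))]
W=np.array([px2w(f,unz(u,160,70),z)[:2] for u,z,_ in J]); L=np.array([j[2] for j in J],float)
Lc=L-L.mean(0);Wc=W-W.mean(0)
th=np.arctan2((Lc[:,0]*Wc[:,1]-Lc[:,1]*Wc[:,0]).sum(),(Lc*Wc).sum())
R=np.array([[np.cos(th),-np.sin(th)],[np.sin(th),np.cos(th)]])
t=W.mean(0)-R@L.mean(0); print("jig",t,np.degrees(th)); print(W-(L@R.T+t))
for u in [(147,396),(195,396),(147,446),(195,446)]:
    w=px2w(f,unz(u,160,70),55)[:2]; print("post",w,R.T@(w-t))
E
```

```text
jig [656.4  62.9] -2.16707182557651
[[ 0.8 -0.7]
 [ 1.2  0.5]
 [-0.2  0.6]
 [ 0.6 -1. ]
 [-0.4  0.7]
 [-0.2 -1.3]
 [-1.2 -1.7]
 [-0.6  2.9]]
post [609.6 180.1] [-51.2 115.4]
post [610.2 150.4] [-49.5  85.7]
post [578.6 179.4] [-82.2 113.5]
post [579.1 149.8] [-80.5  83.9]
```

View pics/r0.png

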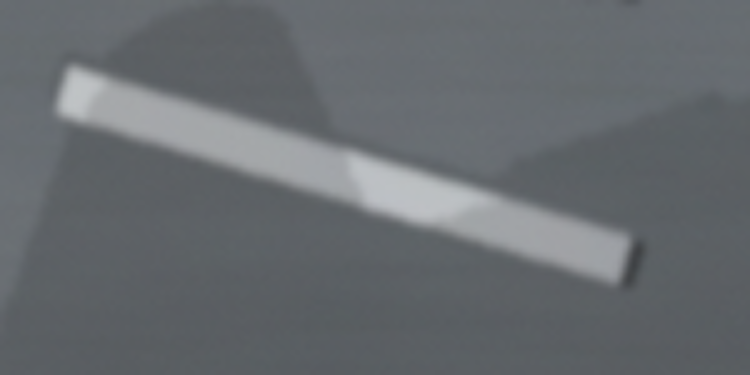

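```bash
cat >> h.py <<'E'
np.set_printoptions(precision=1,suppress=True)
JT=np.array([656.4,62.9]); JTH=np.radians(-2.17)
JR=np.array([[np.cos(JTH),-np.sin(JTH)],[np.sin(JTH),np.cos(JTH)]])
def toj(w): return (np.asarray(w)[:2]-JT)@JR
def tow(j): return np.asarray(j)@JR.T+JT
def railfit(f,uvs):
    # FL, NL, FR, NR top corners
    w=np.array([px2w(f,u,25)[:2] for u in uvs]); j=toj(w)
    d=(j[0]+j[1]-j[2]-j[3])/2
    print("rail ctr jig",j.mean(0),"len",np.linalg.norm(d),"wid",np.linalg.norm(j[0]-j[1]),np.linalg.norm(j[2]-j[3]),"yaw rel",np.degrees(np.arctan2(-d[0],d[1])))
    print("corners jig FL NL FR NR",j.tolist()); print("left end ctr",(j[0]+j[1])/2,"right",(j[2]+j[3])/2)
E
python3 - <<'E'
from h import *
f=optics.grab_frame("top")
railfit(f,[unz(u,225,170,5) for u in [(70,65),(57,115),(633,238),(620,287)]])
print(tow((-92,-94)))
E
```

```text
Traceback (most recent call last):
  File "h.py", line 21, in railfit
    d=(j[0]+j[1]-j[2]-j[3])/2
                 ~^^^
IndexError: index 2 is out of bounds for axis 0 with size 2
```

```bash
sed -i 's/np.asarray(w)\[:2\]/np.asarray(w)[...,:2]/' h.py
python3 - <<'E'
from h import *
f=optics.grab_frame("top")
railfit(f,[unz(u,225,170,5) for u in [(70,65),(57,115),(633,238),(620,287)]])
s=sensors.read_state(); from scipy.spatial.transform import Rotation as R
q=s["tool_rot"]; print(R.from_quat([q[1],q[2],q[3],q[0]]).as_matrix(), s["time_s"])
E
```

```text
rail ctr jig [-126.5 -133.2] len 299.89590775859006 wid 26.318538413730018 25.870905921942747 yaw rel -13.903508740922645
corners jig FL NL FR NR [[-77.56243521768637, 9.82073272154245], [-103.3717919908742, 14.972680623965966], [-149.89579329883074, -281.495676931109], [-175.16090247096815, -275.9298857257196]]
left end ctr [-90.5  12.4] right [-162.5 -278.7]
[[-0.   0.4 -0.9]
 [ 0.  -0.9 -0.4]
 [-1.  -0.   0. ]] 0.25
```

>>> {"fn": "send_rows", "kwargs": {
  "commands": [
    [[0, 0, 0], [-0.05, 0, 0]],
    [[0, 0, 0], [-0.05, 0, 0]]
  ],
  "grip": 1
}}

```text
time_s: 0.5
tool_pos: [253.8, -543.6, 231.1]
tool_rot: [-0.261, -0.657, -0.261, 0.657]
wrist_force: [0.3, 0.2, -0.9]
width: 85.5
```

```bash
cat >> h.py <<'E'
def st():
    s=sensors.read_state(); q=s["tool_rot"]
    from scipy.spatial.transform import Rotation as R
    M=R.from_quat([q[1],q[2],q[3],q[0]]).as_matrix()
    yaw=np.degrees(np.arctan2(M[1,1],M[0,1]))
    print("t",round(s["time_s"],2),"tcp",s["tool_pos"],"jig",toj(s["tool_pos"]),"ypsi",round(yaw,1),"down",M[:,0].round(3),"F",s["wrist_force"],"w",round(s["width"],1)); print("j",s["joint_pos"].round(2))
    return s,M,yaw
def rel(target):  # world xyz -> tool-frame shift in mm (from measured)
    s,M,y=st(); d=M.T@(np.asarray(target)-s["tool_pos"]); print("shift tool mm",d); return d
E
python3 - <<'E'
from h import *
a=np.radians(-13.9)
n=np.array([np.cos(a),np.sin(a)]) # across, yaw a: x axis
c=np.array([-126.5,-133.2]); p=c-45*n
w=tow(p); print(w, "target ypsi", -13.9-2.17+90)
rel([*w,231])
E
```

```text
[481.7 -53. ] target ypsi 73.93
t 0.5 tcp [ 253.8 -543.6  231.1] jig [-379.4 -621.3] ypsi -46.7 down [-0.  0. -1.] F [ 0.3  0.2 -0.9] w 85.5
j [-1.1  0.3 -0.1  1.2  0.   1.2]
shift tool mm [   0.2 -200.5 -502.4]
```

>>> {"fn": "send_rows", "kwargs": {
  "commands": [
    [[0, -0.167, -0.419], [0, 0, 0]],
    [[0, -0.167, -0.419], [0, 0, 0]],
    [[0, -0.167, -0.419], [0, 0, 0]],
    [[0, -0.167, -0.419], [0, 0, 0]],
    [[0, -0.167, -0.419], [0, 0, 0]],
    [[0, -0.167, -0.419], [0, 0, 0]],
    [[0, -0.167, -0.419], [0, 0, 0]],
    [[0, -0.167, -0.419], [0, 0, 0]],
    [[0, -0.167, -0.419], [0, 0, 0]],
    [[0, -0.167, -0.419], [0, 0, 0]],
    [[0, -0.167, -0.419], [0, 0, 0]],
    [[0, -0.167, -0.419], [0, 0, 0]]
  ]
}}

```text
time_s: 2.0
tool_pos: [485.1, -52.6, 231.4]
tool_rot: [0.259, 0.658, 0.259, -0.658]
wrist_force: [1.3, -0.4, -0.1]
width: 85.8
```

>>> {"fn": "send_rows", "kwargs": {
  "commands": [
    [[0, 0, 0], [-0.048, 0, 0]],
    [[0, 0, 0], [-0.048, 0, 0]],
    [[0, 0, 0], [-0.048, 0, 0]],
    [[0, 0, 0], [-0.048, 0, 0]],
    [[0, 0, 0], [-0.048, 0, 0]],
    [[0, 0, 0], [-0.048, 0, 0]],
    [[0, 0, 0], [-0.048, 0, 0]],
    [[0, 0, 0], [-0.048, 0, 0]],
    [[0, 0, 0], [-0.048, 0, 0]],
    [[0, 0, 0], [-0.048, 0, 0]],
    [[0, 0, 0], [-0.048, 0, 0]],
    [[0, 0, 0], [-0.048, 0, 0]],
    [[0, 0, 0], [-0.048, 0, 0]],
    [[0, 0, 0], [-0.048, 0, 0]]
  ]
}}

```text
time_s: 3.75
tool_pos: [484.6, -54.1, 231.3]
tool_rot: [0.7, 0.097, 0.7, -0.097]
wrist_force: [-0.9, 0.1, -0.7]
width: 85.2
```

```bash
python3 - <<'E'
from h import *
rel([481.7,-53,6])
f=optics.grab_frame("top"); cv2.imwrite("pics/top1.png",f["frame"][60:330,100:420])
E
```

```text
t 3.75 tcp [484.6 -54.1 231.3] jig [-167.3 -123.4] ypsi 74.3 down [-0.  0. -1.] F [-0.9  0.1 -0.7] w 85.2
j [-0.1  0.1 -0.3  1.2  0.   0.2]
shift tool mm [225.3   0.3  -3. ]
```

View pics/top1.png

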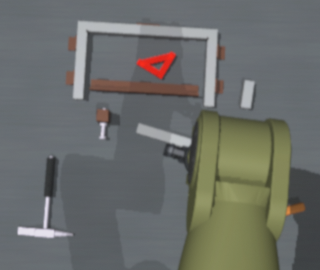

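The arm hides much of the top view (only the rail's left end is visible, at about (160,133) in the crop). I'll descend behind the rail and check with the scene camera.

>>> {"fn": "send_rows", "kwargs": {
  "commands": [
    [[0.4, 0, -0.03], [0, 0, 0]],
    [[0.4, 0, 0], [0, 0, 0]],
    [[0.4, 0, 0], [0, 0, 0]],
    [[0.4, 0, 0], [0, 0, 0]],
    [[0.35, 0, 0], [0, 0, 0]],
    [[0.2, 0, 0], [0, 0, 0]],
    [[0, 0, 0], [0, 0, 0]]
  ]
}}

```text
time_s: 4.68
tool_pos: [480.1, -53.1, 14.9]
tool_rot: [0.699, 0.099, 0.701, -0.099]
wrist_force: [-0.2, 0.0, 0.4]
width: 85.5
```

```bash
python3 - <<'E'
from h import *
rel([481.7,-53,6])
f=optics.grab_frame("scene"); zoom(f["frame"],"pics/s2.png",130,130,200,140,4)
g=optics.grab_frame("wrist"); cv2.imwrite("pics/w2.png",g["frame"])
E
```

```text
t 4.67 tcp [480.1 -53.1  14.9] jig [-171.8 -122.6] ypsi 73.9 down [-0.  0. -1.] F [-0.2  0.   0.4] w 85.5
j [-0.1  0.3 -0.6  0.7  0.   0.2]
shift tool mm [8.9 0.5 1.5]
```

View pics/s2.png

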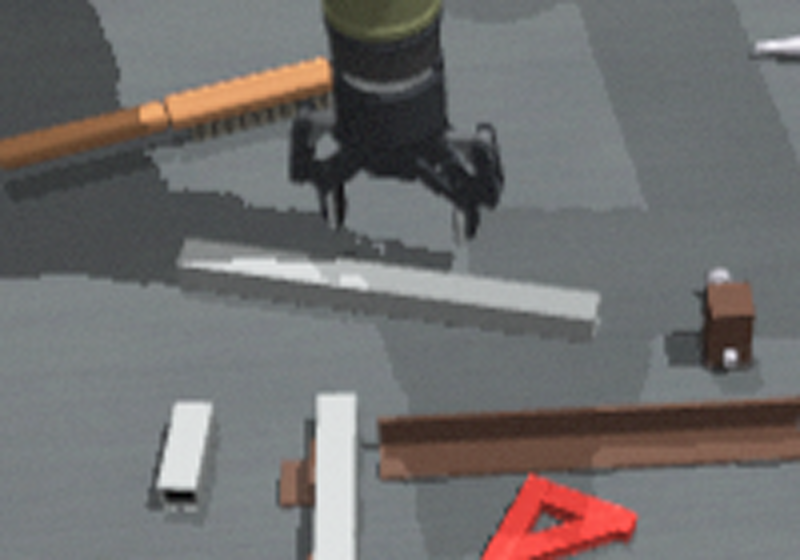

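View pics/w2.png

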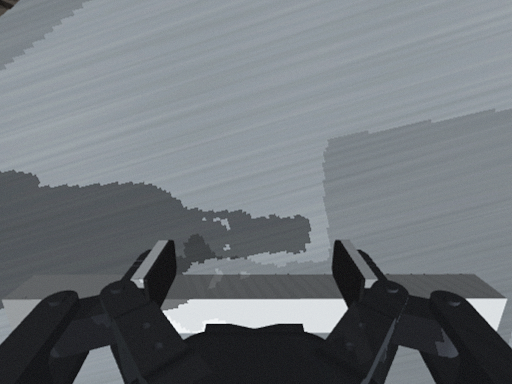

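```bash
python3 - <<'E'
from h import *
s,M,y=st()
f=optics.grab_frame("scene")
for z in (15,28):
  for o in (-50,50):
    P=s["tool_pos"]+M[:,1]*o; P[2]=z; print(z,o,(w2px(f,P)[0]-[130,130])*4)
g=optics.grab_frame("wrist"); T=np.array(g["T"]); print(T)
for z in (15,28):
  for o in (-42,42):
    P=s["tool_pos"]+M[:,1]*o; P[2]=z; print(z,o,w2px(g,P)[0])
print(toj(px2w(g,(5,297),25)),toj(px2w(g,(505,297),25)))
E
```

```text
t 4.78 tcp [482.1 -53.3  16.8] jig [-169.8 -122.7] ypsi 73.9 down [ 0. -0. -1.] F [ 0.4 -1.  -0.1] w 85.1
j [-0.1  0.3 -0.6  0.7 -0.   0.2]
15 -50 [331.9 235. ]
15 50 [467.2 253.1]
28 -50 [330.4 222.6]
28 50 [466.6 240.6]
[[  0.3   0.9   0.3 409.4]
 [  1.   -0.3  -0.1 -32.3]
 [  0.    0.3  -1.  160.1]
 [  0.    0.    0.    1. ]]
15 -42 [183.6 240.6]
15 42 [323.9 240.5]
28 -42 [177.8 251.6]
28 42 [329.8 251.5]
[-174.3 -275.1] [-102.1   15.5]
```

>>> {"fn": "send_rows", "kwargs": {
  "commands": [
    [[0.1, 0, 0], [0, 0, 0]],
    [[0.068, 0, 0], [0, 0, 0]],
    [[0, 0, 0], [0, 0, 0]]
  ]
}}

```text
time_s: 5.25
tool_pos: [481.0, -53.2, -1.2]
tool_rot: [0.7, 0.099, 0.701, -0.099]
wrist_force: [0.1, -0.8, -0.3]
width: 85.5
```

>>> {"fn": "send_rows", "kwargs": {
  "commands": [
    [[0, 0, 0.09], [0, 0, 0]],
    [[0, 0, 0.08], [0, 0, 0]],
    [[0, 0, 0.06], [0, 0, 0]],
    [[0, 0, 0.06], [-0.003, 0, 0]],
    [[0, 0, 0.06], [-0.003, 0, 0]],
    [[0, 0, 0.06], [-0.003, 0, 0]],
    [[0, 0, 0.06], [-0.003, 0, 0]],
    [[0, 0, 0.06], [-0.003, 0, 0]],
    [[0, 0, 0], [0, 0, 0]]
  ]
}}

```text
time_s: 6.38
tool_pos: [532.1, -67.4, -0.9]
tool_rot: [0.702, 0.082, 0.703, -0.082]
wrist_force: [-3.2, -0.1, 0.6]
width: 85.5
```

```bash
python3 - <<'E'
from h import *
st()
f=optics.grab_frame("scene"); zoom(f["frame"],"pics/s3.png",130,130,200,140,4)
g=optics.grab_frame("wrist"); cv2.imwrite("pics/w3.png",g["frame"])
E
```

```text
t 6.38 tcp [532.1 -67.4  -0.9] jig [-119.3 -134.9] ypsi 76.7 down [-0.  0. -1.] F [-3.2 -0.1  0.6] w 85.5
j [-0.1  0.4 -0.5  0.7 -0.   0.1]
```

View pics/s3.png

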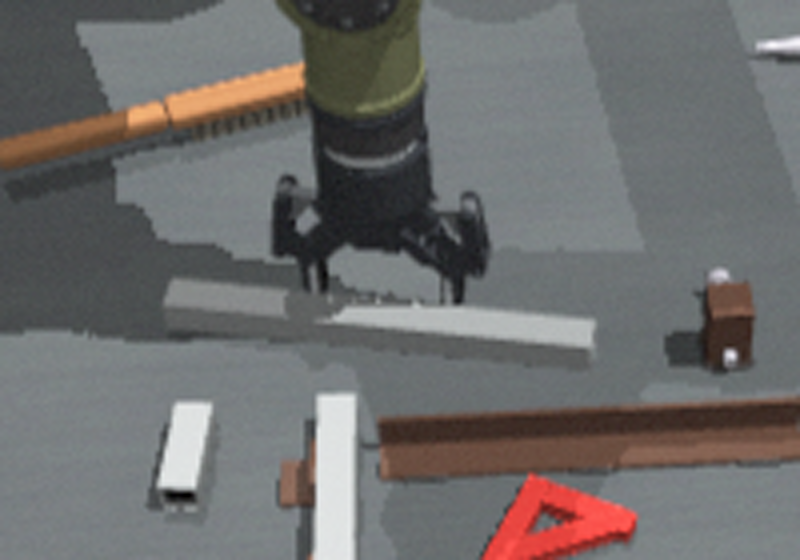

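View pics/w3.png

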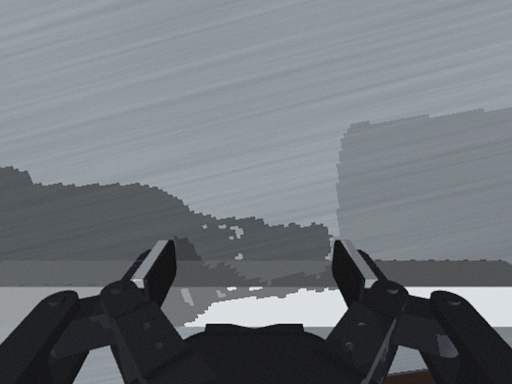

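```bash
python3 - <<'E'
from h import *
s,M,y=st()
g=optics.grab_frame("wrist"); f=optics.grab_frame("scene")
for u in [(80,287),(300,287),(430,287)]:
  w=px2w(g,u,25); print(toj(w),(M.T@(w-s["tool_pos"])))
# far top edge scene, zoom px: left end (592,347)? top far-left corner, far-right
for n,u in dict(FL=(594,345),NL=(594,318),FR=(165,304),NR=(175,280)).items():
  print(n,toj(px2w(f,unz(u,130,130),25)))
E
```

```text
t 6.47 tcp [532.1 -67.4  -0.9] jig [-119.3 -134.9] ypsi 76.7 down [-0. -0. -1.] F [-3.2  0.1  0.5] w 85.2
j [-0.1  0.4 -0.5  0.7 -0.   0.1]
[-125.5 -224.4] [-25.9 -89.   11.2]
[-103.6 -114. ] [-25.9  23.5  11.3]
[-90.7 -48.8] [-25.9  90.   11.3]
FL [-59.    8.1]
NL [-83.3  10. ]
FR [-115.  -286.5]
NR [-137.2 -281. ]
```

>>> {"fn": "send_rows", "kwargs": {
  "commands": [
    [[0, 0, 0.06], [-0.003, 0, 0]],
    [[0, 0, 0.06], [-0.003, 0, 0]],
    [[0, 0, 0.06], [-0.003, 0, 0]],
    [[0, 0, 0.06], [-0.003, 0, 0]],
    [[0, 0, 0.06], [-0.003, 0, 0]],
    [[0, 0, 0.06], [-0.002, 0, 0]],
    [[0, 0, 0], [0, 0, 0]]
  ]
}}

```text
time_s: 7.45
tool_pos: [569.3, -75.0, -0.3]
tool_rot: [0.705, 0.063, 0.704, -0.063]
wrist_force: [-0.0, -0.1, 0.0]
width: 85.3
```

```bash
python3 - <<'E'
from h import *
s,M,y=st()
f=optics.grab_frame("scene"); zoom(f["frame"],"pics/s4.png",130,150,200,140,4)
g=optics.grab_frame("wrist"); cv2.imwrite("pics/w4.png",g["frame"])
E
```

```text
t 7.45 tcp [569.3 -75.   -0.3] jig [ -81.8 -141.1] ypsi 79.8 down [ 0. -0. -1.] F [-0.  -0.1  0. ] w 85.3
j [-0.1  0.5 -0.4  0.7  0.   0.1]
```

View pics/s4.png

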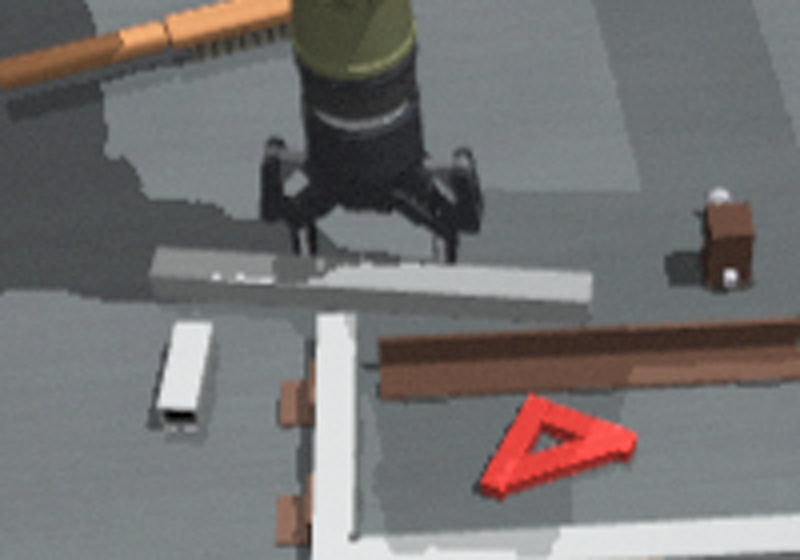

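>>> {"fn": "send_rows", "kwargs": {
  "commands": [
    [[0, 0, -0.15], [0, 0, 0]],
    [[-0.3, 0, 0], [0, 0, 0]],
    [[-0.4, 0, 0], [0, 0, 0]],
    [[0, -0.36, 0.078], [0, 0, 0]],
    [[0, -0.36, 0.078], [0, 0, 0]],
    [[0, -0.36, 0.078], [0, 0, 0]],
    [[0, -0.36, 0.078], [0, 0, 0]],
    [[0, -0.36, 0.076], [0, 0, 0]],
    [[0, 0, 0], [0, 0, 0]]
  ]
}}

```text
time_s: 8.68
tool_pos: [560.3, -259.0, 70.0]
tool_rot: [0.705, 0.064, 0.703, -0.065]
wrist_force: [1.1, 0.4, 0.4]
width: 85.4
```

>>> {"fn": "send_rows", "kwargs": {
  "commands": [
    [[0, 0, 0], [0, 0, 0]],
    [[0, 0, 0], [0, 0, 0]],
    [[0, 0, 0], [0, 0, 0]]
  ],
  "grip": -1
}}

```text
time_s: 9.05
tool_pos: [559.6, -255.3, 69.6]
tool_rot: [0.704, 0.063, 0.704, -0.063]
wrist_force: [0.2, 0.4, -0.7]
width: 32.1
```

```bash
python3 - <<'E'
from h import *
s,M,y=st()
f=optics.grab_frame("scene"); zoom(f["frame"],"pics/s5.png",110,130,200,140,4)
g=optics.grab_frame("wrist"); cv2.imwrite("pics/w5.png",g["frame"])
h=optics.grab_frame("top"); zoom(h["frame"],"pics/t5.png",180,120,200,140,4)
E
```

```text
t 9.05 tcp [ 559.6 -255.3   69.6] jig [ -84.7 -321.6] ypsi 79.8 down [ 0.  0. -1.] F [ 0.2  0.4 -0.7] w 32.1
j [-0.4  0.5 -0.2  0.9  0.  -0.2]
```

View pics/s5.png

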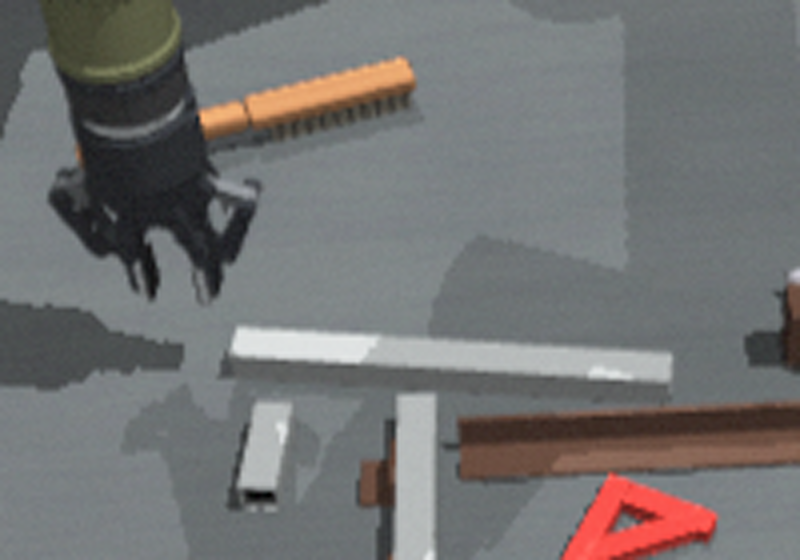

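View pics/t5.png

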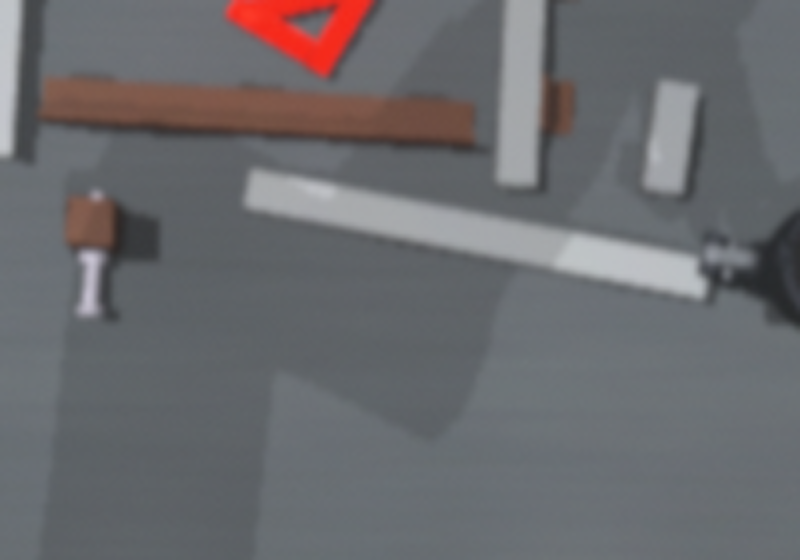

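View pics/w5.png

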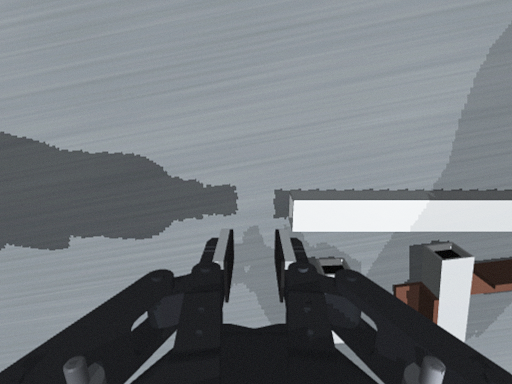

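```bash
python3 - <<'E'
from h import *
s,M,y=st()
h=optics.grab_frame("top");g=optics.grab_frame("wrist")
for u in [(253,168),(245,206),(705,300)]: print(toj(px2w(h,unz(u,180,120),25)))
for u in [(293,200),(293,232)]:
  w=px2w(g,u,25); print("w",toj(w),M.T@(w-s["tool_pos"]))
for u in [(410,200),(510,200.5)]: print(toj(px2w(g,u,25)))
cv2.imwrite("pics/w5b.png",g["frame"])
E
```

```text
t 9.2 tcp [ 559.6 -255.6   69.6] jig [ -84.7 -322. ] ypsi 79.8 down [ 0. -0. -1.] F [ 0.1 -0.1 -0.7] w 8.4
j [-0.4  0.5 -0.2  0.9  0.  -0.2]
[-23.4   2. ]
[-48.    5.7]
[ -91.6 -291. ]
w [ -92.2 -291.9] [ 44.6  28.7 -11.6]
w [ -66.4 -294.5] [44.6 29.8 14.3]
[ -80.  -206.6]
[ -69.2 -133.6]
```

View pics/w5b.png

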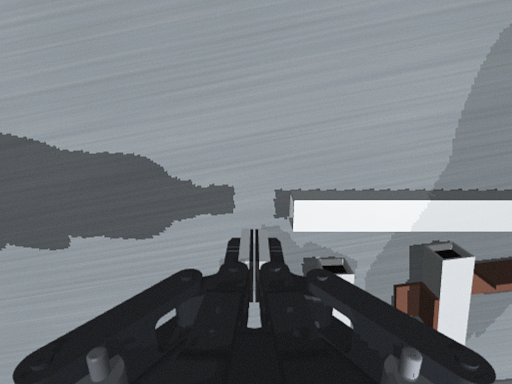

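>>> {"fn": "send_rows", "kwargs": {
  "commands": [
    [[0.35, 0, 0.015], [0, 0, 0]],
    [[0.28, 0, 0], [0, 0, 0]],
    [[0, 0, 0], [0, 0, 0]],
    [[0, 0.06, 0], [0, 0, 0]],
    [[0, 0.05, 0], [0, 0, 0]],
    [[0, 0.05, 0], [0, 0, 0]],
    [[0, 0.06, 0], [0, 0, 0]],
    [[0, 0.06, 0], [0, 0, 0]],
    [[0, 0.07, 0], [0, 0, 0]],
    [[0, 0.07, 0], [0, 0, 0]],
    [[0, 0.07, 0], [0, 0, 0]],
    [[0, 0.06, 0], [0, 0, 0]],
    [[0, 0, 0], [0, 0, 0]]
  ]
}}

```text
time_s: 10.92
tool_pos: [571.6, -202.8, 7.5]
tool_rot: [0.705, 0.063, 0.704, -0.064]
wrist_force: [-0.0, -2.7, 2.8]
width: -0.3
```

```bash
python3 - <<'E'
from h import *
s,M,y=st()
f=optics.grab_frame("scene"); zoom(f["frame"],"pics/s6.png",130,150,200,140,4)
g=optics.grab_frame("wrist"); cv2.imwrite("pics/w6.png",g["frame"])
h=optics.grab_frame("top"); zoom(h["frame"],"pics/t6.png",180,120,200,140,4)
E
```

```text
t 10.93 tcp [ 571.6 -202.8    7.5] jig [ -74.7 -268.8] ypsi 79.8 down [ 0. -0. -1.] F [-0.  -2.7  2.8] w -0.3
j [-0.3  0.5 -0.3  0.8 -0.  -0.2]
```

View pics/s6.png

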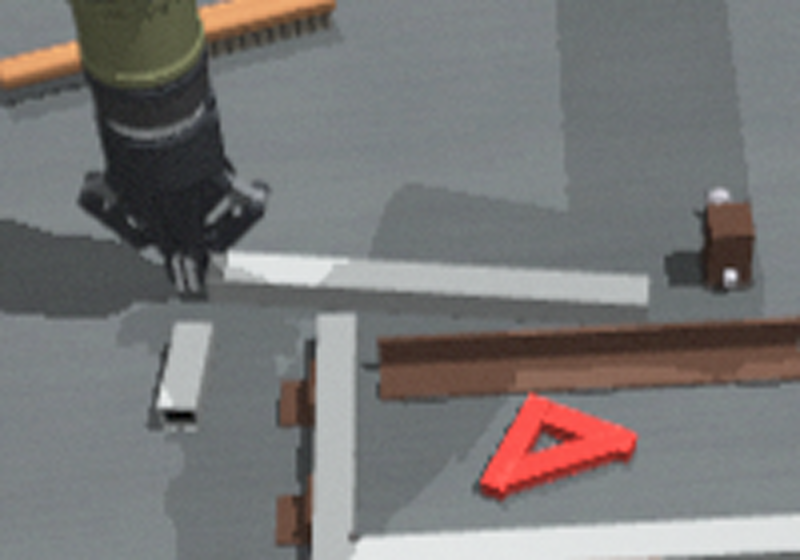

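View pics/t6.png

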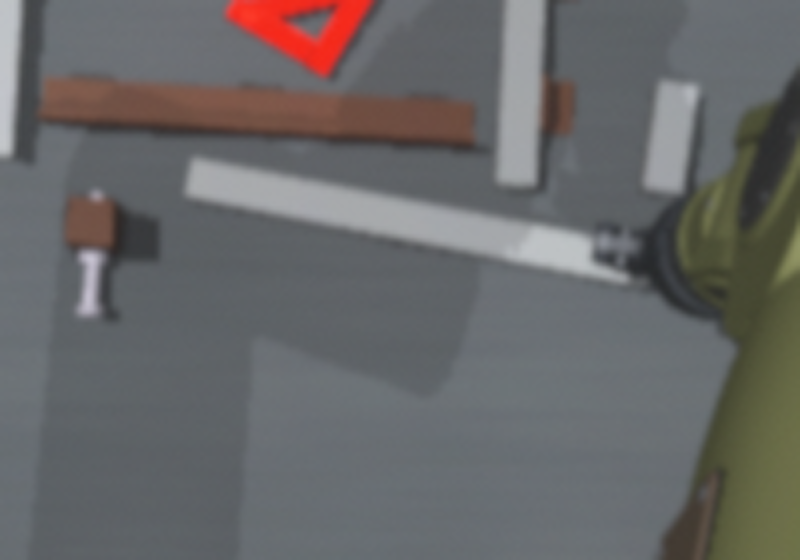

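View pics/w6.png

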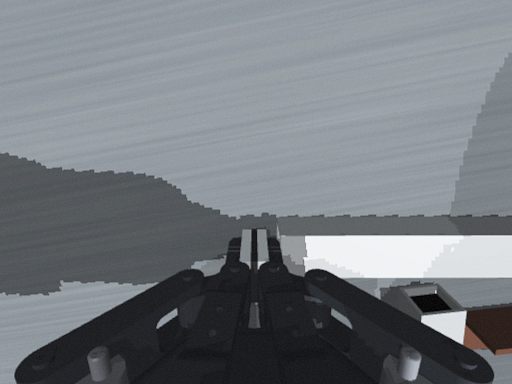

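```bash
python3 - <<'E'
from h import *
s,M,y=st()
h=optics.grab_frame("top");g=optics.grab_frame("wrist")
for u in [(193,156),(184,196)]: print(toj(px2w(h,unz(u,180,120),25)))
for u in [(305,235),(303,276),(510,235.5)]:
  w=px2w(g,u,25); print("w",toj(w),M.T@(w-s["tool_pos"]))
E
```

```text
t 11.07 tcp [ 571.4 -202.8    7. ] jig [ -74.9 -268.7] ypsi 79.7 down [ 0. -0. -1.] F [ 1.4 -3.2  3.4] w -0.1
j [-0.3  0.5 -0.3  0.8 -0.  -0.2]
[-17.9  40.5]
[-43.8  44.8]
w [ -85.4 -240.8] [-18.   26.1 -14.3]
w [ -61.3 -244. ] [-18.   26.4  10. ]
w [ -70.3 -137.1] [-18.1 131.  -13.9]
```

>>> {"fn": "send_rows", "kwargs": {
  "commands": [
    [[0, 0.05, 0], [0, 0, 0]],
    [[0, 0.06, 0], [0, 0, 0]],
    [[0, 0.07, 0], [0, 0, 0]],
    [[0, 0.07, 0], [0, 0, 0]],
    [[0, 0.07, 0], [0, 0, 0]],
    [[0, 0.07, 0], [0, 0, 0]],
    [[0, 0.07, 0], [0, 0, 0]],
    [[0, 0.07, 0], [0, 0, 0]],
    [[0, 0.06, 0], [0, 0, 0]],
    [[0, 0.05, 0], [0, 0, 0]],
    [[0, 0, 0], [0, 0, 0]]
  ]
}}

```text
time_s: 12.55
tool_pos: [582.0, -139.7, 6.7]
tool_rot: [0.704, 0.063, 0.704, -0.064]
wrist_force: [-0.3, -4.0, 5.2]
width: 0.0
```

```bash
python3 - <<'E'
from h import *
s,M,y=st()
f=optics.grab_frame("scene"); zoom(f["frame"],"pics/s7.png",165,150,200,140,4)
g=optics.grab_frame("wrist"); cv2.imwrite("pics/w7.png",g["frame"])
h=optics.grab_frame("top"); zoom(h["frame"],"pics/t7.png",160,120,200,140,4)
E
```

```text
t 12.55 tcp [ 582.  -139.7    6.7] jig [ -66.7 -205.3] ypsi 79.7 down [-0. -0. -1.] F [-0.3 -4.   5.2] w 0.0
j [-0.2  0.5 -0.3  0.7 -0.  -0.1]
```

View pics/s7.png

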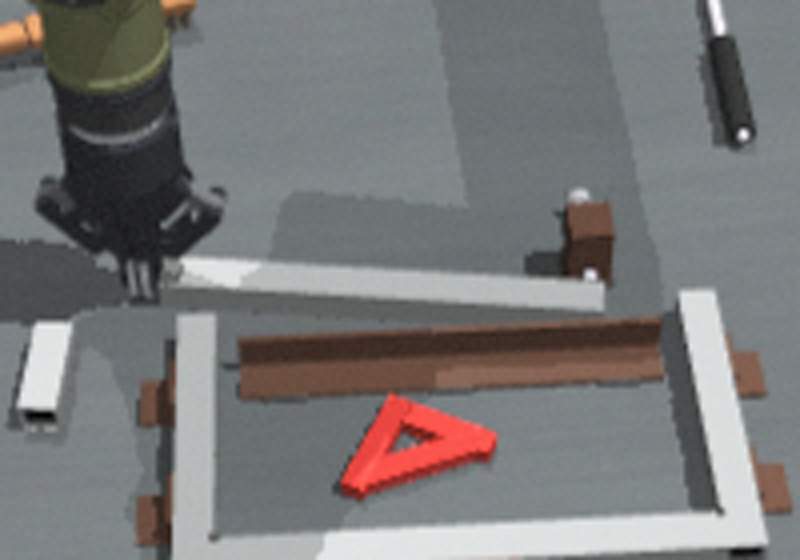

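View pics/t7.png

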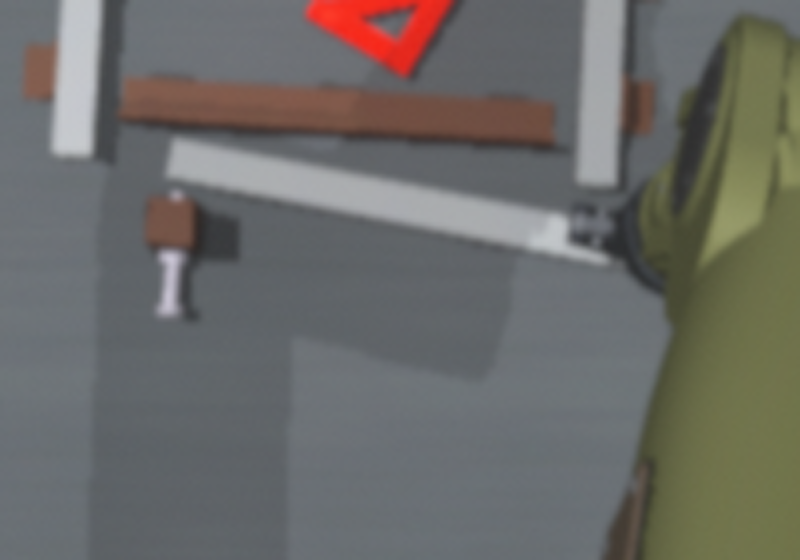

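View pics/w7.png

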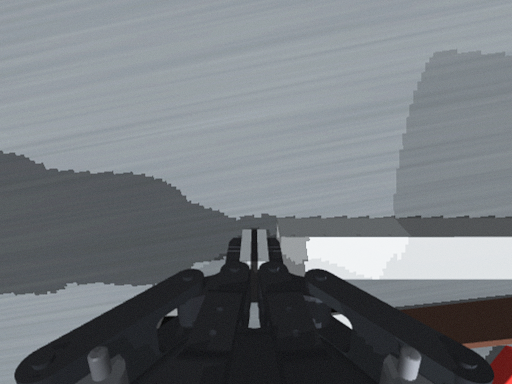

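```bash
python3 - <<'E'
from h import *
s,M,y=st()
h=optics.grab_frame("top");g=optics.grab_frame("wrist")
for u in [(175,137),(166,177)]: print(toj(px2w(h,unz(u,160,120),25)))
for u in [(278,236),(278,278),(510,236.5)]:
  w=px2w(g,u,25); print("w",toj(w),M.T@(w-s["tool_pos"]))
E
```

```text
t 12.7 tcp [ 582.  -139.7    6.5] jig [ -66.7 -205.3] ypsi 79.7 down [-0. -0. -1.] F [ 0.  -5.4  4.1] w -0.1
j [-0.2  0.5 -0.3  0.7 -0.  -0.1]
[ -9.3 103.5]
[-35.2 107.6]
w [ -78.6 -191.1] [-18.5  12.3 -13.8]
w [ -53.9 -194. ] [-18.5  13.   11.1]
w [-61.6 -73.9] [-18.5 130.8 -13.4]
```

>>> {"fn": "send_rows", "kwargs": {
  "commands": [
    [[0, 0.05, 0], [0, 0, 0]],
    [[0, 0.06, 0], [0, 0, 0]],
    [[0, 0.07, 0], [0, 0, 0]],
    [[0, 0.07, 0], [0, 0, 0]],
    [[0, 0.06, 0], [0, 0, 0]],
    [[0, 0.06, 0], [0, 0, 0]],
    [[0, 0.06, 0], [0, 0, 0]],
    [[0, 0, 0], [0, 0, 0]]
  ]
}}

```text
time_s: 13.8
tool_pos: [589.5, -96.9, 6.4]
tool_rot: [0.704, 0.063, 0.704, -0.063]
wrist_force: [0.1, -3.9, 2.9]
width: 0.1
```

```bash
python3 - <<'E'
from h import *
s,M,y=st()
f=optics.grab_frame("scene"); zoom(f["frame"],"pics/s8.png",165,150,200,140,4)
h=optics.grab_frame("top"); zoom(h["frame"],"pics/t8.png",160,120,200,140,4)
E
```

```text
t 13.8 tcp [589.5 -96.9   6.4] jig [ -60.8 -162.2] ypsi 79.8 down [-0.  0. -1.] F [ 0.1 -3.9  2.9] w 0.1
j [-0.2  0.5 -0.3  0.7 -0.   0. ]
```

View pics/s8.png

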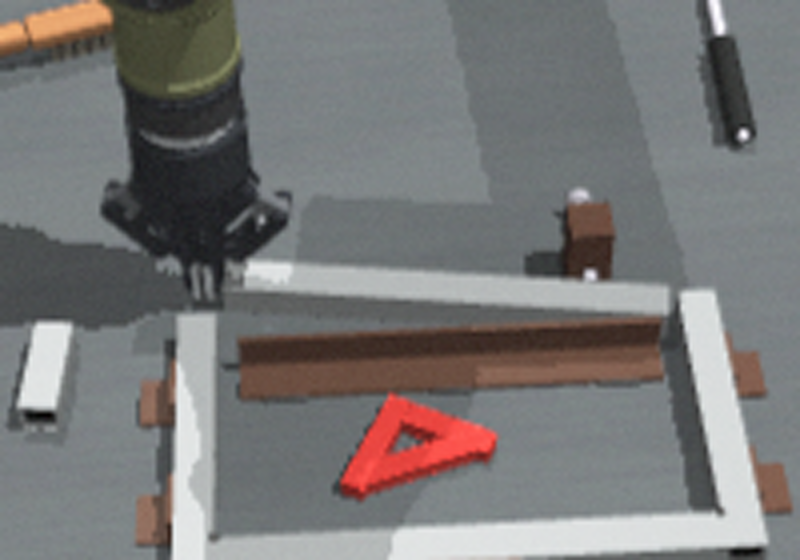

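View pics/t8.png

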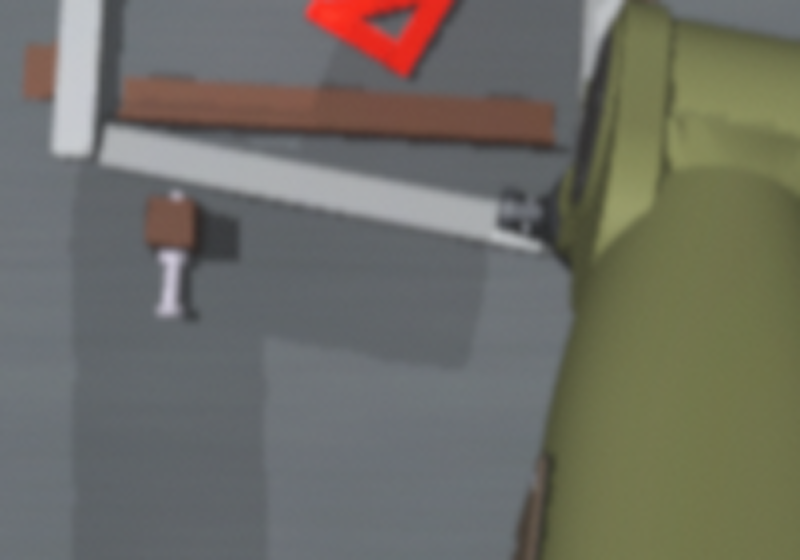

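```bash
python3 - <<'E'
from h import *
h=optics.grab_frame("top")
for u in [(108,124),(100,163),(95,156)]: print(toj(px2w(h,unz(u,160,120),25)))
s,M,y=st()
# predicted right end from TCP: 14 ahead along axis, -1 lateral
E
```

```text
[ -3.4 146.4]
[-28.6 149.9]
[-24.3 153.3]
t 13.95 tcp [589.5 -96.9   6.3] jig [ -60.8 -162.2] ypsi 79.7 down [-0.  0. -1.] F [ 0.3 -3.9  2.9] w 0.0
j [-0.2  0.5 -0.3  0.7  0.   0. ]
```

>>> {"fn": "send_rows", "kwargs": {
  "commands": [
    [[0, 0.02, 0], [0, 0, 0]],
    [[0, 0, 0], [0, 0, 0]],
    [[0, -0.08, 0], [0, 0, 0]],
    [[0, -0.07, 0], [0, 0, 0]],
    [[-0.3, 0, 0], [0, 0, 0]],
    [[-0.35, 0, 0], [0, 0, 0]],
    [[0, 0, -0.18], [0, 0, 0]],
    [[0, 0, -0.17], [0, 0, 0]],
    [[0, 0.36, 0], [0, 0, 0]],
    [[0, 0.36, 0], [0, 0, 0]],
    [[0, 0.36, 0], [0, 0, 0]]
  ]
}}

```text
time_s: 15.32
tool_pos: [572.0, 3.7, 71.3]
tool_rot: [0.704, 0.064, 0.704, -0.063]
wrist_force: [-0.4, 0.1, 0.3]
width: -0.4
```

>>> {"fn": "send_rows", "kwargs": {
  "commands": [
    [[0, 0, 0], [0, 0, 0]],
    [[0, 0, 0], [0, 0, 0]],
    [[0, 0, 0], [0, 0, 0]],
    [[0, 0, 0], [0, 0, 0]],
    [[0, 0, 0], [0, 0, 0]]
  ],
  "grip": 1
}}

```text
time_s: 15.95
tool_pos: [572.2, 2.2, 71.5]
tool_rot: [0.704, 0.063, 0.704, -0.063]
wrist_force: [0.2, 0.1, 0.0]
width: 85.0
```

```bash
python3 - <<'E'
from h import *
s,M,y=st()
g=optics.grab_frame("wrist"); cv2.imwrite("pics/w9.png",g["frame"])
h=optics.grab_frame("top"); zoom(h["frame"],"pics/t9.png",160,120,200,140,4)
E
```

```text
t 15.95 tcp [572.2   2.2  71.5] jig [-81.9 -63.9] ypsi 79.7 down [-0.  0. -1.] F [0.2 0.1 0. ] w 85.0
j [ 0.   0.4 -0.3  0.8  0.   0.2]
```

View pics/t9.png

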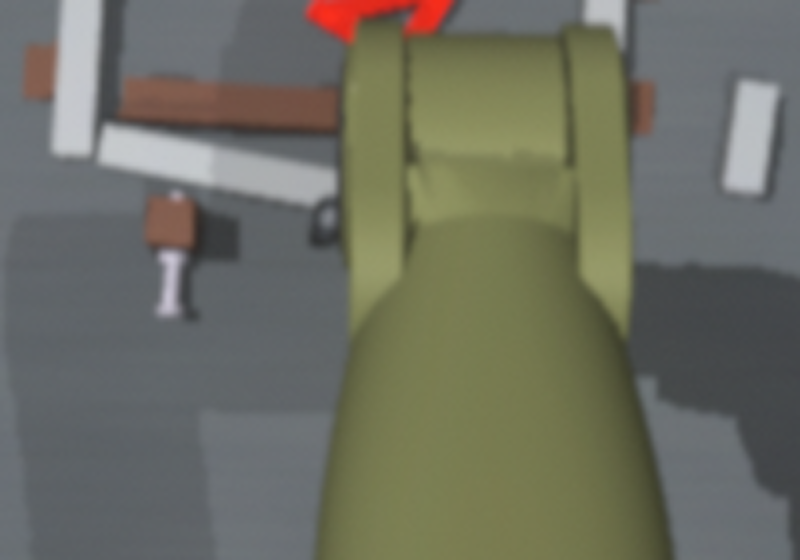

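View pics/w9.png

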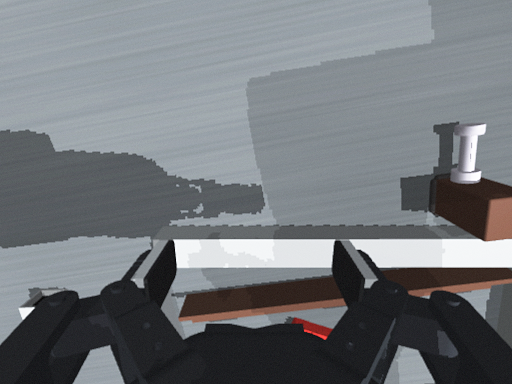

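```bash
python3 - <<'E'
from h import *
h=optics.grab_frame("top");g=optics.grab_frame("wrist")
for u in [(106,123),(97.5,162)]: print(toj(px2w(h,unz(u,160,120),25)))
s,M,y=st()
for u in [(152,239.5),(405,239.5)]:
  w=px2w(g,u,25); print("w",toj(w),M.T@(w-s["tool_pos"]))
E
```

```text
[ -2.9 147.7]
[-28.1 151.5]
t 16.15 tcp [572.2   2.6  71.5] jig [-81.8 -63.5] ypsi 79.7 down [-0.  0. -1.] F [0.5 0.1 0.2] w 85.5
j [ 0.   0.4 -0.3  0.8  0.   0.2]
w [ -71.7 -145.3] [ 46.5 -79.6  21.5]
w [-43.7  50.1] [ 46.5 117.8  21.8]
```

>>> {"fn": "send_rows", "kwargs": {
  "commands": [
    [[0.3, 0, 0], [0, 0, 0]],
    [[0.25, 0, 0], [0, 0, 0]],
    [[0.16, 0, 0], [0, 0, 0]],
    [[0, 0, 0], [0, 0, 0]],
    [[0, 0, 0.05], [0, 0, 0]],
    [[0, 0, 0.04], [0, 0, 0]],
    [[0, 0, 0.02], [0, 0, 0]],
    [[0, 0, 0.02], [0, 0, 0]],
    [[0, 0, 0], [0, 0, 0]]
  ]
}}

```text
time_s: 17.27
tool_pos: [583.6, 1.0, 0.6]
tool_rot: [0.703, 0.063, 0.705, -0.063]
wrist_force: [-6.0, 1.5, 4.1]
width: 85.3
```

>>> {"fn": "send_rows", "kwargs": {
  "commands": [
    [[0, -0.005, 0.029], [-0.0045, 0, 0]],
    [[0, -0.005, 0.029], [-0.0045, 0, 0]],
    [[0, -0.005, 0.029], [-0.0045, 0, 0]],
    [[0, -0.005, 0.029], [-0.0045, 0, 0]],
    [[0, -0.005, 0.029], [-0.0045, 0, 0]],
    [[0, 0, 0], [0, 0, 0]]
  ]
}}

```text
time_s: 18.02
tool_pos: [599.6, -4.5, 0.5]
tool_rot: [0.706, 0.038, 0.706, -0.038]
wrist_force: [-2.9, 0.4, 1.1]
width: 85.4
```

```bash
python3 - <<'E'
from h import *
s,M,y=st()
f=optics.grab_frame("scene"); zoom(f["frame"],"pics/s10.png",165,150,200,140,4)
g=optics.grab_frame("wrist"); cv2.imwrite("pics/w10.png",g["frame"])
h=optics.grab_frame("top"); zoom(h["frame"],"pics/t10.png",160,120,200,140,4)
E
```

```text
t 18.02 tcp [599.6  -4.5   0.5] jig [-54.2 -69.5] ypsi 83.8 down [ 0. -0. -1.] F [-2.9  0.4  1.1] w 85.4
j [-0.   0.5 -0.3  0.7 -0.   0.1]
```

View pics/s10.png

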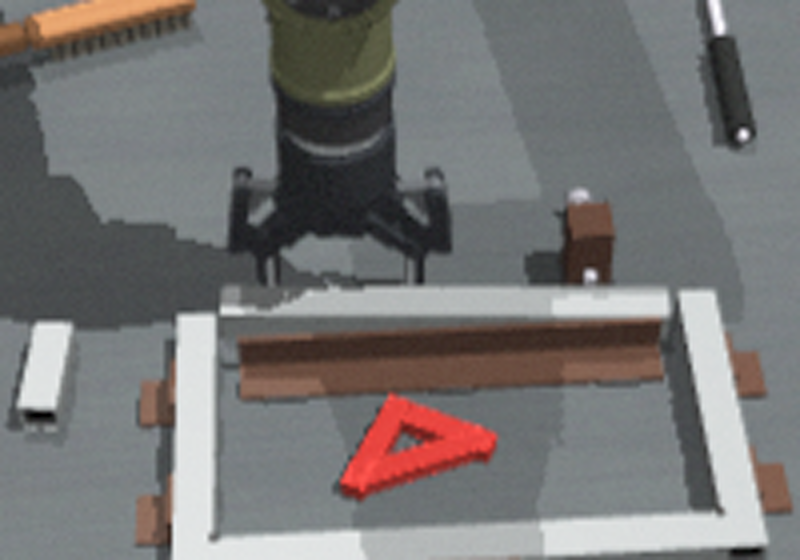

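View pics/w10.png

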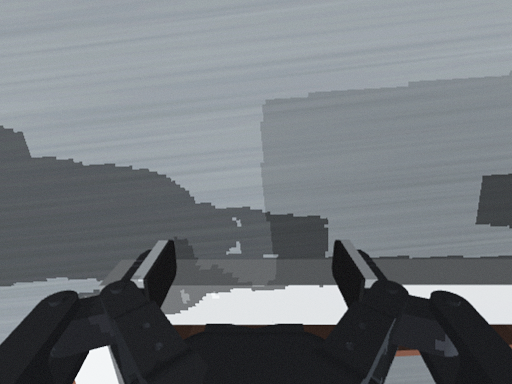

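View pics/t10.png

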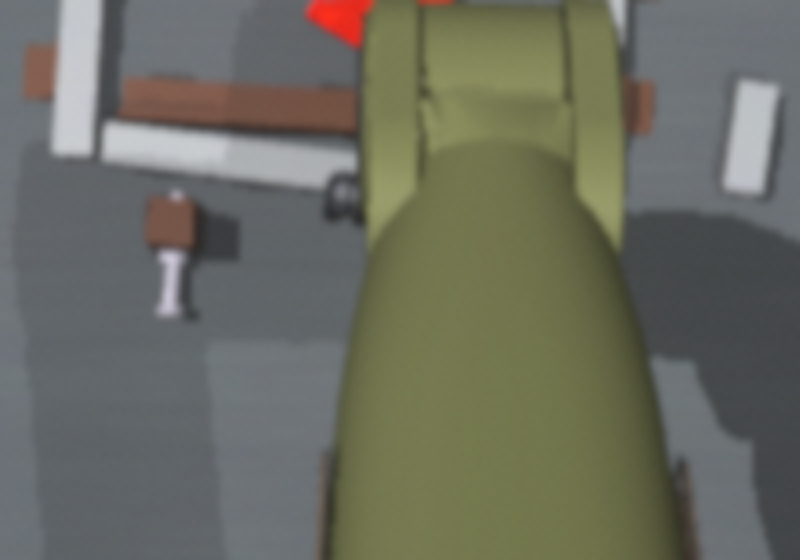

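```bash
python3 - <<'E'
from h import *
h=optics.grab_frame("top");f=optics.grab_frame("scene")
for u in [(105,121),(101,160),(97,155)]: print(toj(px2w(h,unz(u,160,120),25)))
print("scene")
for u in [(668,313),(668,288),(219,316),(223,288),(216,313),(177,313),(680,291),(715,291)]:
  print(u,toj(px2w(f,unz(u,165,150),25)))
zoom(f["frame"],"pics/s11.png",205,210,60,40,12)
E
```

```text
[ -1.6 148.4]
[-26.7 149.4]
[-23.6 152.1]
scene
(668, 313) [ -8.3 146.9]
(668, 288) [-29.7 150.2]
(219, 316) [ -24.5 -151.5]
(223, 288) [ -48.5 -148.9]
(216, 313) [ -27.2 -153.5]
(177, 313) [ -28.8 -179.5]
(680, 291) [-26.6 157.8]
(715, 291) [-25.1 181.2]
```

View pics/s11.png

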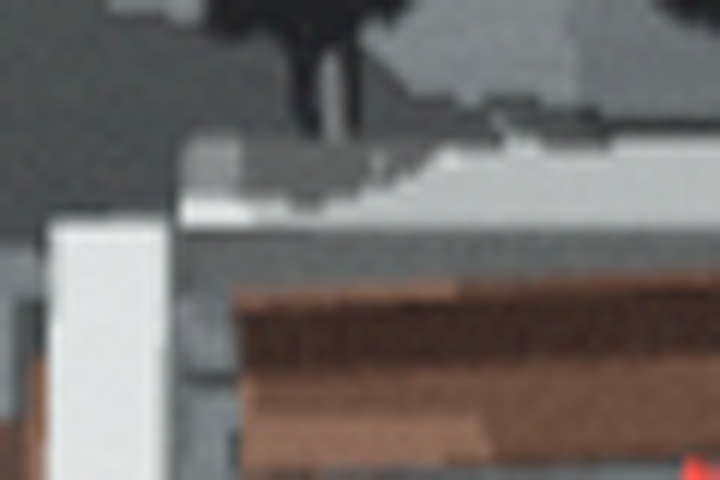

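>>> {"fn": "send_rows", "kwargs": {
  "commands": [
    [[0, 0, 0.032], [-0.0045, 0, 0]],
    [[0, 0, 0.032], [-0.0045, 0, 0]],
    [[0, 0, 0.032], [-0.0045, 0, 0]],
    [[0, 0, 0.032], [-0.0045, 0, 0]],
    [[0, 0, 0.03], [-0.0044, 0, 0]],
    [[0, 0, 0.01], [0, 0, 0]],
    [[0, 0, 0], [0, 0, 0]]
  ]
}}

```text
time_s: 19.15
tool_pos: [615.7, -5.6, 0.4]
tool_rot: [0.707, 0.013, 0.707, -0.013]
wrist_force: [-3.8, -1.6, 2.3]
width: 85.3
```

```bash
python3 - <<'E'
from h import *
s,M,y=st()
f=optics.grab_frame("scene"); zoom(f["frame"],"pics/s12.png",165,150,200,140,4)
h=optics.grab_frame("top"); zoom(h["frame"],"pics/t12.png",160,120,200,140,4)
E
```

```text
t 19.15 tcp [615.7  -5.6   0.4] jig [-38.1 -70. ] ypsi 87.8 down [-0. -0. -1.] F [-3.8 -1.6  2.3] w 85.3
j [-0.   0.5 -0.3  0.8 -0.   0. ]
```

View pics/s12.png

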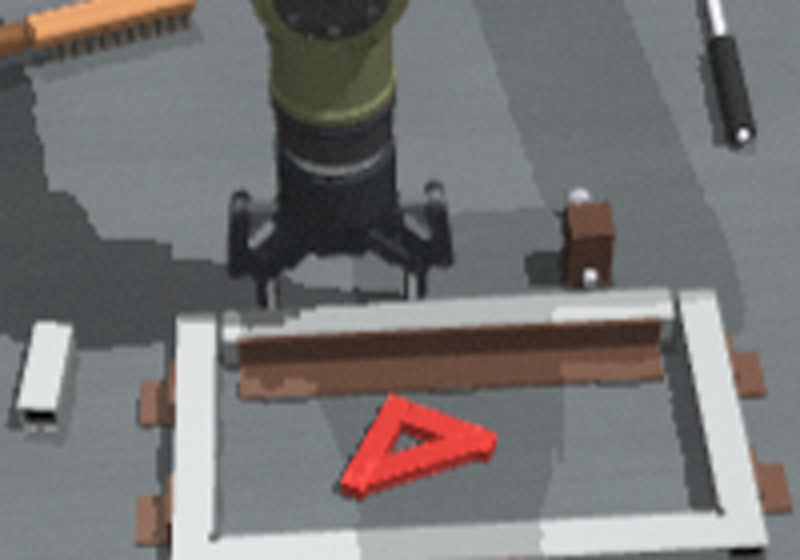

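View pics/t12.png

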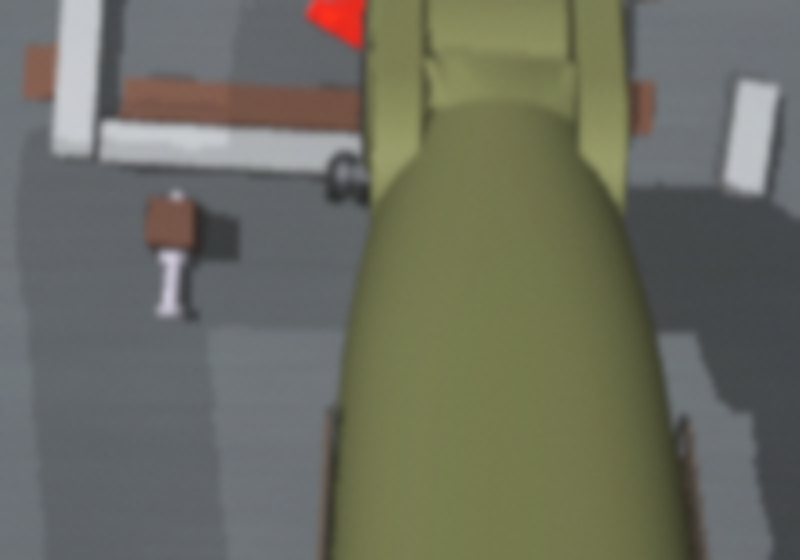

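>>> {"fn": "send_rows", "kwargs": {
  "commands": [
    [[0, 0, 0.01], [0, 0, 0]],
    [[0, 0, 0.01], [0, 0, 0]],
    [[0, 0, 0], [0, 0, 0]]
  ]
}}

```text
time_s: 19.62
tool_pos: [617.0, -5.5, 0.4]
tool_rot: [0.707, 0.013, 0.707, -0.013]
wrist_force: [-6.1, -1.0, 2.7]
width: 85.1
```

>>> {"fn": "send_rows", "kwargs": {
  "commands": [
    [[0, 0, 0.01], [0, 0, 0]],
    [[0, 0, 0.01], [0, 0, 0]],
    [[0, 0, 0], [0, 0, 0]]
  ]
}}

```text
time_s: 20.0
tool_pos: [617.0, -5.5, 0.3]
tool_rot: [0.705, 0.013, 0.709, -0.013]
wrist_force: [-11.6, -1.0, 8.5]
width: 85.4
```

Contact force rose to 11.6 N and the tool stopped. I'll back off, clear the camera's view and check.

>>> {"fn": "send_rows", "kwargs": {
  "commands": [
    [[0, 0, -0.04], [0, 0, 0]],
    [[0, 0, -0.15], [0, 0, 0]],
    [[-0.3, 0, 0], [0, 0, 0]],
    [[-0.4, 0, -0.2], [0, 0, 0]],
    [[-0.2, 0, -0.5], [0, 0, 0]],
    [[0, 0, -0.5], [0, 0, 0]],
    [[0, -0.4, -0.3], [0, 0, 0]],
    [[0, -0.5, 0], [0, 0, 0]],
    [[0, -0.5, 0], [0, 0, 0]],
    [[0, -0.5, 0], [0, 0, 0]],
    [[0, -0.5, 0], [0, 0, 0]],
    [[0, 0, 0], [0, 0, 0]]
  ]
}}

```text
time_s: 21.5
tool_pos: [443.5, -243.0, 91.3]
tool_rot: [0.708, 0.014, 0.705, -0.016]
wrist_force: [0.2, -0.1, 0.6]
width: 85.4
```

```bash
python3 - <<'E'
from h import *
s,M,y=st()
f=optics.grab_frame("scene"); zoom(f["frame"],"pics/s13.png",195,205,160,60,5)
h=optics.grab_frame("top"); zoom(h["frame"],"pics/t13.png",165,130,160,50,5)
E
```

```text
t 21.5 tcp [ 443.5 -243.    91.3] jig [-201.1 -313.8] ypsi 87.5 down [ 0. -0. -1.] F [ 0.2 -0.1  0.6] w 85.4
j [-0.5  0.2 -0.5  0.8 -0.  -0.5]
```

View pics/s13.png

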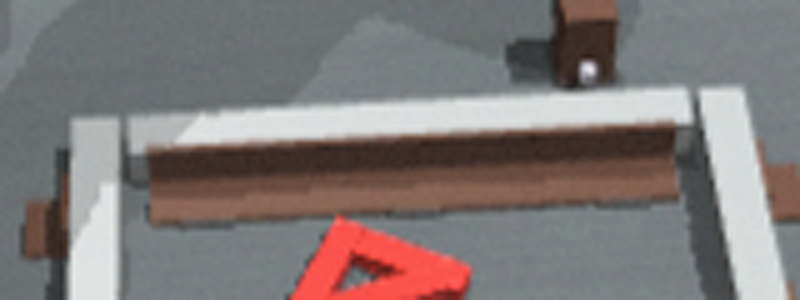

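View pics/t13.png

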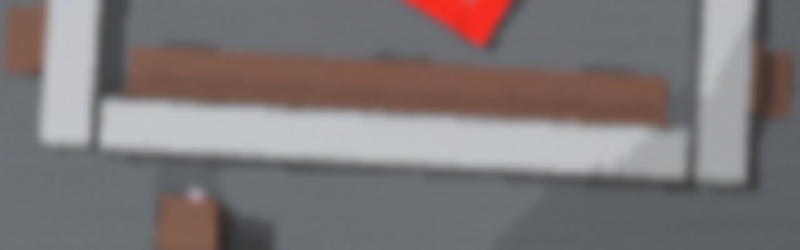

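```bash
python3 - <<'E'
from h import *
acc=[]
h=None
for i in range(4):
    h=optics.grab_frame("top"); acc.append(cv2.cvtColor(h["frame"],cv2.COLOR_BGR2GRAY).astype(float))
I=np.mean(acc,0)
def edge(c,r0,r1):
    col=I[r0:r1,c]; d=-np.diff(col); k=int(np.argmax(d)); 
    w=np.clip(d[max(0,k-2):k+3],0,None); r=(w*np.arange(max(0,k-2),max(0,k-2)+len(w))).sum()/w.sum()
    return r0+r+.5
for nm,cs,in (("L",range(174,184)),("rail",range(186,303,6)),("R",range(305,315))):
    for c in cs:
        rr=158+ (c-172)*0.06
        r=edge(c,int(rr)-5,int(rr)+8); j=toj(px2w(h,(c,r),25)); print(nm,c,round(r,2),j)
E
```

```text
L 174 158.1 [-24.3 177.1]
L 175 158.25 [-24.6 174.6]
L 176 158.2 [-24.3 172.1]
L 177 158.2 [-24.2 169.5]
L 178 158.25 [-24.1 167. ]
L 179 158.32 [-24.2 164.5]
L 180 158.32 [-24.1 161.9]
L 181 158.28 [-23.8 159.4]
L 182 158.09 [-23.2 156.9]
L 183 157.56 [-21.7 154.5]
rail 186 159.08 [-25.1 146.6]
rail 192 159.4 [-25.1 131.4]
rail 198 159.91 [-25.5 116.1]
rail 204 160.17 [-25.3 100.9]
rail 210 160.35 [-24.9  85.7]
rail 216 160.61 [-24.7  70.4]
rail 222 161.13 [-25.1  55.1]
rail 228 161.32 [-24.8  39.8]
rail 234 161.59 [-24.6  24.5]
rail 240 162.01 [-24.8   9.2]
rail 246 162.13 [-24.2  -6.1]
rail 252 162.58 [-24.5 -21.4]
rail 258 163.0 [-24.7 -36.7]
rail 264 163.1 [-24.1 -52. ]
rail 270 163.4 [-24.  -67.4]
rail 276 164.03 [-24.7 -82.8]
rail 282 164.13 [-24.1 -98.1]
rail 288 164.26 [ -23.6 -113.5]
rail 294 164.81 [ -24.1 -128.9]
rail 300 165.21 [ -24.3 -144.3]
R 305 165.42 [ -24.1 -157.1]
R 306 165.46 [ -24.  -159.7]
R 307 165.55 [ -24.1 -162.3]
R 308 165.71 [ -24.4 -164.8]
R 309 165.91 [ -24.8 -167.4]
R 310 165.93 [ -24.7 -170. ]
R 311 165.72 [ -24.  -172.5]
R 312 165.83 [ -24.1 -175.1]
R 313 165.7 [ -23.6 -177.7]
R 314 165.51 [ -23.  -180.2]
```

The near face is flush at the right, but about 1 mm proud at the left. I'll press once more, further left, with the left fingertip leading.

>>> {"fn": "send_rows", "kwargs": {
  "commands": [
    [[0, 0.46, 0], [0.004, 0, 0]],
    [[0, 0.46, 0], [0, 0, 0]],
    [[0, 0.46, 0], [0, 0, 0]],
    [[0, 0.46, 0], [0, 0, 0]],
    [[0, 0.46, 0], [0, 0, 0]],
    [[0, 0.46, 0], [0, 0, 0]],
    [[0, 0.46, 0], [0, 0, 0]],
    [[0, 0, 0.48], [0, 0, 0]],
    [[0, 0, 0.48], [0, 0, 0]],
    [[0, 0, 0.46], [0, 0, 0]],
    [[0, 0, 0], [0, 0, 0]]
  ]
}}

```text
time_s: 23.18
tool_pos: [602.1, 76.4, 90.3]
tool_rot: [0.708, 0.018, 0.706, -0.017]
wrist_force: [-0.3, -0.5, 0.3]
width: 85.4
```

```bash
python3 - <<'E'
from h import *
rel([*tow((-54,10)),0])
E
```

```text
t 23.18 tcp [602.1  76.4  90.3] jig [-54.8  11.5] ypsi 87.2 down [ 0.  0. -1.] F [-0.3 -0.5  0.3] w 85.4
j [ 0.1  0.4 -0.2  0.9  0.   0.2]
shift tool mm [90.3 -1.5  0.6]
```

>>> {"fn": "send_rows", "kwargs": {
  "commands": [
    [[0.4, -0.015, 0], [0, 0, 0]],
    [[0.35, 0, 0], [0.002, 0, 0]],
    [[0.15, 0, 0], [0, 0, 0]],
    [[0, 0, 0], [0, 0, 0]],
    [[0, 0, 0.06], [0, 0, 0]],
    [[0, 0, 0.05], [0, 0, 0]],
    [[0, 0, 0.03], [0, 0, 0]],
    [[0, 0, 0.02], [0, 0, 0]],
    [[0, 0, 0.01], [0, 0, 0]],
    [[0, 0, 0], [0, 0, 0]]
  ]
}}

```text
time_s: 24.42
tool_pos: [616.0, 72.8, 0.4]
tool_rot: [0.707, 0.02, 0.707, -0.02]
wrist_force: [0.1, 0.0, 0.0]
width: 85.3
```

>>> {"fn": "send_rows", "kwargs": {
  "commands": [
    [[0, 0, 0.01], [0, 0, 0]],
    [[0, 0, 0.01], [0, 0, 0]],
    [[0, 0, 0], [0, 0, 0]]
  ]
}}

```text
time_s: 24.8
tool_pos: [618.2, 72.8, 0.5]
tool_rot: [0.707, 0.02, 0.707, -0.02]
wrist_force: [-0.1, 0.9, -0.5]
width: 85.7
```

```bash
python3 - <<'E'
from h import *
st()
E
```

```text
t 24.8 tcp [618.2  72.8   0.5] jig [-38.5   8.4] ypsi 86.7 down [ 0.  0. -1.] F [-0.1  0.9 -0.5] w 85.7
j [ 0.1  0.5 -0.3  0.8  0.   0.2]
```

>>> {"fn": "send_rows", "kwargs": {
  "commands": [
    [[0, 0, 0.01], [0, 0, 0]],
    [[0, 0, 0.01], [0, 0, 0]],
    [[0, 0, 0], [0, 0, 0]]
  ]
}}

```text
time_s: 25.18
tool_pos: [618.8, 72.7, 0.3]
tool_rot: [0.706, 0.02, 0.708, -0.02]
wrist_force: [-5.3, -0.6, 4.2]
width: 85.3
```

>>> {"fn": "send_rows", "kwargs": {
  "commands": [
    [[0, 0, 0.01], [0, 0, 0]],
    [[0, 0, 0.01], [0, 0, 0]],
    [[0, 0, 0], [0, 0, 0]]
  ]
}}

```text
time_s: 25.55
tool_pos: [619.9, 72.8, 0.2]
tool_rot: [0.705, 0.02, 0.708, -0.02]
wrist_force: [-7.5, 1.3, 6.2]
width: 85.3
```

>>> {"fn": "send_rows", "kwargs": {
  "commands": [
    [[0, 0, 0.01], [0, 0, 0]],
    [[0, 0, 0.01], [0, 0, 0]],
    [[0, 0, 0], [-0.006, 0, 0]],
    [[0, 0, 0], [0, 0, 0]]
  ]
}}

```text
time_s: 26.05
tool_pos: [620.6, 72.7, -0.1]
tool_rot: [0.705, 0.014, 0.709, -0.013]
wrist_force: [-9.8, 2.0, 6.9]
width: 85.3
```

```bash
python3 - <<'E'
from h import *
st()
E
```

```text
t 26.05 tcp [620.6  72.7  -0.1] jig [-36.2   8.4] ypsi 87.8 down [-0.  0. -1.] F [-9.8  2.   6.9] w 85.3
j [ 0.1  0.5 -0.3  0.8  0.   0.1]
```

>>> {"fn": "send_rows", "kwargs": {
  "commands": [
    [[0, 0, 0.015], [0, 0, 0]],
    [[0, 0, 0.015], [0, 0, 0]],
    [[0, 0, 0], [0, 0, 0]]
  ]
}}

```text
time_s: 26.42
tool_pos: [620.5, 72.5, -0.3]
tool_rot: [0.703, 0.014, 0.711, -0.013]
wrist_force: [-19.7, 3.0, 14.8]
width: 85.7
```

>>> {"fn": "send_rows", "kwargs": {
  "commands": [
    [[0, 0, -0.05], [0, 0, 0]],
    [[0, 0, -0.15], [0, 0, 0]],
    [[-0.3, 0, 0], [0, 0, 0]],
    [[-0.5, 0, 0], [0, 0, 0]],
    [[-0.2, 0, -0.5], [0, 0, 0]],
    [[0, 0, -0.5], [0, 0, 0]],
    [[0, -0.4, -0.3], [0, 0, 0]],
    [[0, -0.5, 0], [0, 0, 0]],
    [[0, -0.5, 0], [0, 0, 0]],
    [[0, -0.5, 0], [0, 0, 0]],
    [[0, -0.5, 0], [0, 0, 0]],
    [[0, -0.5, 0], [0, 0, 0]],
    [[0, -0.5, 0], [0, 0, 0]],
    [[0, 0, 0], [0, 0, 0]]
  ]
}}

```text
time_s: 28.18
tool_pos: [465.1, -265.6, 100.9]
tool_rot: [0.708, 0.014, 0.706, -0.016]
wrist_force: [0.2, -0.0, -0.3]
width: 85.4
```

```bash
python3 - <<'E'
from h import *
st()
acc=[]
for i in range(4):
    h=optics.grab_frame("top"); acc.append(cv2.cvtColor(h["frame"],cv2.COLOR_BGR2GRAY).astype(float))
I=np.mean(acc,0)
def edge(c,r0,r1):
    col=I[r0:r1,c]; d=-np.diff(col); k=int(np.argmax(d)); 
    a=max(0,k-2); w=np.clip(d[a:k+3],0,None); return r0+(w*np.arange(a,a+len(w))).sum()/w.sum()+.5
for nm,cs in (("L",range(175,182)),("rail",range(186,303,6)),("R",range(305,314))):
    v=np.array([toj(px2w(h,(c,edge(c,int(158+(c-172)*.06)-5,int(158+(c-172)*.06)+8)),25)) for c in cs])
    print(nm,v[:,0].mean()); 
    if nm=="rail": print(v[:,0], "slope deg",np.degrees(np.polyfit(v[:,1],v[:,0],1)[0]))
zoom(h["frame"],"pics/t14.png",165,130,160,50,5)
cv2.imwrite("pics/t14f.png",h["frame"])
f=optics.grab_frame("scene"); zoom(f["frame"],"pics/s14.png",195,205,160,60,5); cv2.imwrite("pics/s14f.png",f["frame"])
E
```

```text
t 28.18 tcp [ 465.1 -265.6  100.9] jig [-178.8 -335.5] ypsi 87.6 down [ 0. -0. -1.] F [ 0.2 -0.  -0.3] w 85.4
j [-0.5  0.3 -0.4  0.9 -0.  -0.5]
L -24.19294271716557
rail -23.79403219570346
[-23.3 -23.9 -23.5 -24.  -24.  -23.4 -23.8 -24.  -23.6 -23.7 -23.9 -23.8
 -23.7 -23.9 -23.8 -24.3 -23.9 -23.8 -23.8 -24. ] slope deg 0.06047490635599761
R -24.272214201527994
```

View pics/t14.png

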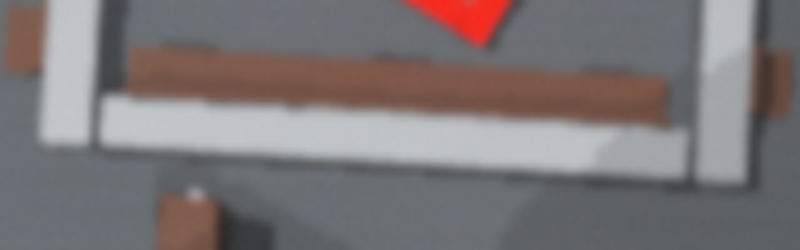

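View pics/s14.png

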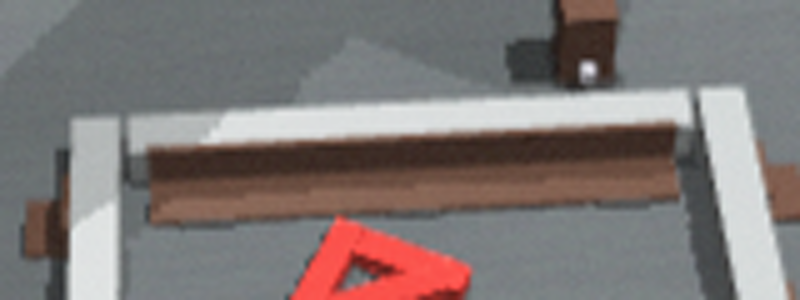

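View pics/t14f.png

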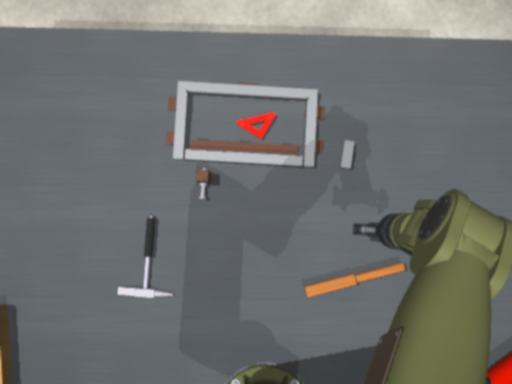

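The rail now lies parallel to the jig (slope 0.06°), with its near face level with both side rail ends and a gap at each end. The bystanders are where they were, and the arm is clear. Handing in.

```bash
python3 -c "
from rig import ctrl
print(ctrl.hand_in())"
```

```text
the job is handed in; nothing more can be done
None
```

The rail is seated flat against the back fence, between the two side rails, and the job was handed in at about 28–29 s of the 67 s allowed.

**What I did:**
- I used only the fingertips and never lifted the rail. Open fingertips squared it up and moved it forward.
- Closed fingertips then pushed it along its length, so its left end went in behind the clamp post at about 8°.
- Open fingertips then swung the right end in.

**A correction along the way:** the first check showed the left end standing about 1 mm proud. I pressed once more, further left, and the final press reached about 25 N at the wrist.

**Last checks (top camera, arm clear):**
- **Angle:** the near face is parallel to the jig, with a slope of 0.06°.
- **Depth:** the near face measured x = -23.8 mm, against -24.2 and -24.3 mm for the side rail ends. They agree to about 0.5 mm, within camera accuracy.
- **Ends:** a gap shows at both ends. It is smaller on the right, about 2.5–4 mm, against about 6 mm on the left.
- **Bystanders:** the hammer, brush, magnet and offcut look unmoved in the images; I did not measure their positions.

No check failed at the end.

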